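# Centre the honey pot on its pedestal

## Task

The honey pot has been left off-centre, overhanging the edge of the small raised pedestal in the middle of the lazy susan. Push it with light taps of the fingertips low on its side until it stands upright in the middle of the pedestal with its loose lid still on. Do not grip, lift or tip the pot, leave the lid alone, do not turn the tray, leave the other things on it as they are, and finish with the hand clear of everything.

Things in the scene. Friction and masses are not known exactly. Their poses are not given: they have to be found in the camera images.
- honey_pot: Squat white ceramic honey pot, loose, round, about 300 g. Flat foot 50 mm across, widest (72 mm across) 20 to 28 mm above the foot, rim 62 mm across at 56 mm; 74 mm tall with lid. Origin: centre of the foot's underside; z up. It starts upright on the pedestal, 19 to 28 mm off its centre; a few newtons slide it. Pushed above its widest part it tends to rock.
- pot_lid: White ceramic lid, 50 g, loose in the pot's mouth: flange 64 mm across resting on the rim, a plug 48 mm across reaching 6 mm down into the 54 mm mouth, and a knob 18 mm across on top. Origin: centre of the plug's underside, 50 mm above the pot's origin; its top is 24 mm above its origin.
- pedestal_top (a point): Centre of the flat round top of the oak pedestal, 84 mm in diameter, which is one piece with the tray and stands 40 mm above the tray's floor (78 mm above the counter). It lies on the tray's axis of rotation. z up.
- tray (a joint): Turning angle of the lazy susan's tray (rad, 0 at the start, counter-clockwise from above positive). Pale oak tray, 360 mm in diameter, floor 38 mm and rim 46 mm above the counter; it turns about a vertical axis with about 0.12 N m of friction, without spring, so a push aimed at the axis does not turn it.
- spice_jar: Empty open glass spice jar standing on the tray, 44 mm in diameter, 82 mm tall, origin at the centre of its underside. To be left alone.
- grater: Steel nutmeg grater lying flat on the tray, 116 mm long along its x, 37 mm wide, 14 mm high, origin at its underside near the middle. To be left alone.
- peg: Green plastic clothes peg lying on its side on the tray, 74 mm long along its x, about 22 mm wide, 13 mm high, origin at the middle of its underside. To be left alone.
Things that resemble listed ones, but are neither listed nor needed, are in the scene too. There is more than one size of the pot_lid; the job needs the smallest. Of the things shaped like the honey_pot, the white one is meant.

How it is judged:
At the end, for the whole second after the job is handed in: The pot stands still and upright (within 0.06 rad) on the pedestal, its axis within 6 mm of the pedestal's centre, its lid seated in its mouth; the jar, grater and peg are within 30 mm of where they began (horizontal distance between honey_pot and pedestal_top below 0.006 m and z of honey_pot in the frame of pedestal_top between -0.003 and 0.003 m and angle between honey_pot's own z axis and vertical below 0.06 rad and linear speed of honey_pot below 0.01 m/s and distance of each of spice_jar, grater, peg from where it was at the start of the episode below 0.03 m and z of pot_lid in the frame of honey_pot between 0.047 and 0.053 m and horizontal distance between pot_lid and honey_pot below 0.006 m); the robot touches nothing.
It fails at once if the honey pot is lifted (10 mm), knocked off the pedestal or tipped more than 0.3 rad (z of honey_pot in the frame of pedestal_top above 0.01 m or z of honey_pot in the frame of pedestal_top below -0.012 m or angle between honey_pot's own z axis and vertical above 0.3 rad).
It fails at once if the honey pot is struck or squeezed with more than 18 N (contact force between the fingers and honey_pot above 18 N).
It fails at once if the lid is gripped or pressed with more than 6 N, or comes off its seat (contact force between the fingers and pot_lid above 6 N or z of pot_lid in the frame of honey_pot above 0.06 m or horizontal distance between pot_lid and honey_pot above 0.03 m).
It fails at once if the tray is turned more than 0.15 rad (value of joint tray above 0.15 rad or value of joint tray below -0.15 rad).
It fails at once if the spice jar, grater or peg is moved more than 30 mm or knocked over (distance of any of spice_jar, grater, peg from where it was at the start of the episode above 0.03 m or angle between any of spice_jar, grater, peg's own z axis and vertical above 0.5 rad).
It also fails if it takes over 67 s, if anything falls off the work surface, if the arm or the gripper's body presses on something with over 40 N, if the wrist force passes 120 N, or if a joint passes its speed limit or range.

## Robot

A 6-joint arm with a two-finger parallel gripper is mounted at the origin on the work surface. World frame = base frame: x ahead of the robot, y to its left, z up, the work surface at z = 0. Lengths are in m, angles in rad, forces in N, time in s.
With the tool pointing down it reaches from about 0.35 to 0.85 m from the base axis. Payload 8.1 kg.
Tool frame: the origin (TCP) lies on the front face of the gripper's body, between the roots of the fingers; the fingertips stand 73 mm ahead of it and the grasp point (between the pads) lies 54 mm ahead of it (robot.grasp_offset is the distance from the TCP to the grasp point, in m); y points along the fingers, x is the direction in which the jaws open and shut, and the axes are right-handed (so a half turn about y gives the same grasp; the last joint's range is limited). The gripper opens to 85 mm and grips with 20 to 120 N. Pads are 22 mm wide; open, the fingers measure 114 mm over their backs; the gripper's body (76 mm by 85 mm) begins 54 mm behind the grasp point. The pads swing forward as they close: fully open they stand 13 mm farther back than shut.
Start: joints at [1.18, 0.13, 1.488, -0, 1.523, -0.085], TCP at [0.181, 0.572, 0.304] pointing down, gripper open.
Joint ranges: [-2.96, 2.96], [-0.89, 2.26], [0.02, 2.5], [-1.34, 4.48], [0, 2.73], [-2.66, 2.66]. Speed limits (rad/s): [2.39, 2.39, 2.79, 3.14, 3.14, 3.14].

## Interface

Orientations are given as a rotation vector (axis times angle).
In Python, from cell import robot, snapshot, look_for, pinpoint gives the robot as it stands.
- The arm moves only by the shell command python3 -m handwheel 'ROWS'. ROWS is JSON, a list of rows, each an object with "slide": the shift along the tool's x, y, z in m, a list of three; "delta_rot": the turn, a rotation vector about the tool's x, y, z in rad, a list of three; "claw": the closure, from 0 (fully open) to 1 (shut). A call has 1 to 20 rows; each row is the pose to reach, as a shift and turn from the pose measured when the call began, along the tool's axes at that moment; what a row does not reach only later rows make up. A row lasts 1/8 s, in which the tool goes at most 62.5 mm and 10.7 degrees, less where a joint would pass 70% of its speed; a pose out of reach is approached as far as the arm can. A call with a gripper value outside its range is refused whole. The fingers move at their own pace and stop on an object; the grip force is fixed at half the most. Time passes only in rows, so rows that repeat a pose let the fingers close. It gives the time, the measured TCP pose, the force and the opening at its end, in the units of the state.
- robot.sense(): the state, without advancing time (a new reading comes with each control period).
- snapshot(name): name is "side" or "top" or "wrist"; returns a dict with "color" (400x640x3 uint8, blue, green, red), "z_map" (400x640 float32, m along the optical axis (not along the pixel's ray), 0 where there is no reading), "fx", "fy", "cx", "cy" (pixels), "R" (3x3) and "t" (3): a world point X has camera coordinates R X + t; the wrist camera has in their place "hand_eye" (4x4, takes a point from camera to tool coordinates, whose origin is the TCP and whose axes are the tool frame's). Camera axes: x right, y down, z forward; pixel columns grow to the right and rows downward; lengths in m; the calibration is good to about 2 mm. A picture is of the moment at which its call begins: read the wrist's pose just before it.
- robot.finish_job(): hands the job in, once; it reports no verdict.
Trained networks look in a picture, given as the dict that the camera call returned (one of the last four; its "shot" number tells which), for a name from the list of things; names that differ only in an ending like _2 or _b are one class to them, and where a whole thing is asked for, a point or a joint stands for the part that bears it (a point fixed in the world has none). Each returns a list of dicts, best first, with "conf" (0 to 1); they miss things now and then, are a little off and sometimes report something else, mostly with a low value. They report only what shows in the picture. A call takes as long as a camera call. They do not tell look-alikes from the thing itself.
- look_for(picture, name): "location" ([column, row] in pixels, amid what is visible of it).
- pinpoint(picture, name): "location" ([column, row] in pixels: a listed point, or the origin of a listed thing).
The state is a dict: "time_s": time; "qpos": joint angles; "qd": joint speeds; "tau": joint torques, N m; "ee_pos": TCP position; "tcp_rot": TCP orientation; "wrist_force": force on the tool from outside, world axes, zero at the start; "ft_torque": the same for the moment, N m; "finger_gap": opening from 0.0 (shut) to 1.0 (fully open).
Only numpy, scipy, OpenCV 4.12 (cv2) and the standard library are available. Lean on these libraries where they do the work, as an engineer would, in place of code of your own. Each camera call takes 0.05 s, during which the arm holds its last target. There are 200 camera calls.

## Working session

There is one attempt and no reset: what is moved stays moved. The work goes in short steps, Python scripts to look and compute and a shell command to move; the robot and the scene stay as the last step left them, time stands still between calls to the robot, and variables do not carry over. Pictures are saved under pics/ and viewed, about 8 in all and at most 12, crops included, and the job is handed in when it is done.

```bash
mkdir -p pics; ls
cat > h.py <<'E'
import numpy as np, cv2
from cell import robot, snapshot, look_for, pinpoint
def world(p,u,v,z=None):
    """pixel -> world; by depth (z None) or on plane z"""
    R=np.array(p["R"]);t=np.array(p["t"])
    d=np.array([(u-p["cx"])/p["fx"],(v-p["cy"])/p["fy"],1.])
    c=-R.T@t; w=R.T@d
    s=p["z_map"][int(round(v)),int(round(u))] if z is None else (z-c[2])/w[2]
    return c+s*w
def proj(p,X):
    c=np.array(p["R"])@np.asarray(X)+np.array(p["t"]);return p["fx"]*c[0]/c[2]+p["cx"],p["fy"]*c[1]/c[2]+p["cy"]
def cloud(p):
    v,u=np.mgrid[:400,:640];z=p["z_map"]
    C=np.stack([(u-p["cx"])/p["fx"]*z,(v-p["cy"])/p["fy"]*z,z],-1)
    W=(C-np.array(p["t"]))@np.array(p["R"]); W[z==0]=np.nan
    return W
E
python3 - <<'E'
from h import *
np.set_printoptions(precision=4,suppress=True)
s=robot.sense();print(s["ee_pos"],s["tcp_rot"],s["time_s"],s["wrist_force"],s["finger_gap"])
for n in("top","side"):
    p=snapshot(n);cv2.imwrite(f"pics/{n}0.png",p["color"])
    print(n,-np.array(p["R"]).T@p["t"],p["fx"])
    for k in("honey_pot","pot_lid","pedestal_top","spice_jar","grater","peg"):
        for d in pinpoint(p,k)[:3]: print(k,np.round(d["location"],1),round(d["conf"],2))
E
```

```text
pics
[0.1804 0.5718 0.3028] [-1.3395 -0.9799  0.9826] 0.0 [-0.2885 -0.5816 -0.145 ] 0.9984875583841133
top [0.5009 0.1011 1.0904] 442.7449118760759
honey_pot [456.7 254.4] 0.84
honey_pot [332.2 209.9] 0.53
pot_lid [449.7 204.2] 0.9
pot_lid [189.7 161.5] 0.7
pot_lid [333.9 205.9] 0.69
pedestal_top [325.  202.8] 0.82
spice_jar [273.9 180.4] 0.62
grater [333.5 159.5] 0.84
peg [312.  244.8] 0.56
side [ 0.5182 -0.7562  0.8405] 427.1323380878155
honey_pot [310.  214.5] 0.9
honey_pot [266.3 340.9] 0.62
pot_lid [308.3 199.7] 0.76
pot_lid [326.9 332.8] 0.7
pot_lid [340.5 160.5] 0.61
pedestal_top [309.7 208.2] 0.79
spice_jar [329.3 191.4] 0.74
grater [355.3 226.2] 0.62
peg [274.5 216.8] 0.65
```

View both.

View pics/top0.png

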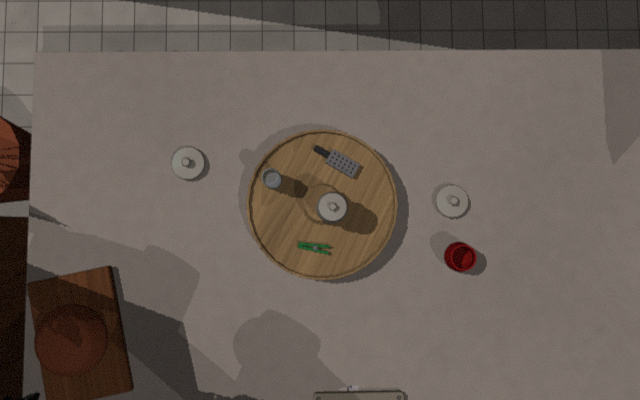

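View pics/side0.png

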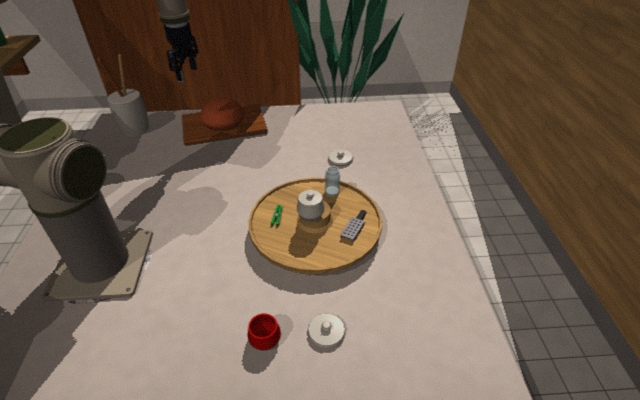

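Run:
```python
from h import *
from scipy.spatial.transform import Rotation as Ro
np.set_printoptions(precision=4,suppress=True)
print(Ro.from_rotvec(robot.sense()["tcp_rot"]).as_matrix())
p=snapshot("top");W=cloud(p)
for (u,v,z) in [(325,202.8,.078),(332.2,209.9,.078),(333.9,205.9,.128),(273.9,180.4,.038),(333.5,159.5,.038),(312,244.8,.038)]: print(world(p,u,v,z))
# lid/pot heights in the neighbourhood of the pot
c=world(p,332,210,.078)
m=(np.hypot(W[...,0]-c[0],W[...,1]-c[1])<.07)
def fit(lo,hi,name):
    k=m&(W[...,2]>lo)&(W[...,2]<hi);P=W[k]
    if len(P)<5: print(name,len(P));return
    (x,y),r=cv2.minEnclosingCircle(P[:,:2].astype(np.float32));print(name,len(P),x,y,r,P[:,:2].mean(0))
fit(.145,.16,"knob");fit(.13,.144,"flange");fit(.07,.082,"ped");fit(.1,.16,"pot")
# tray circle
k=(np.hypot(W[...,0]-c[0],W[...,1]-c[1])<.25)&(W[...,2]>.042)&(W[...,2]<.05);P=W[k];print(len(P))
A=np.c_[2*P[:,:2],np.ones(len(P))]
E=(P[:,:2]**2).sum(1);w=np.ones(len(P),bool)
for _ in range(6):
    s=np.linalg.lstsq(A[w],E[w],rcond=None)[0];r=np.hypot(*(P[:,:2]-s[:2]).T);R=np.sqrt(s[2]+s[:2]@s[:2]);w=abs(r-R)<.008
print("tray",s[:2],R,w.sum())
```

```text
[[ 0.301   0.     -0.9536]
 [ 0.9536  0.0001  0.301 ]
 [ 0.0001 -1.     -0.    ]]
[0.5562 0.0763 0.078 ]
[0.5397 0.06   0.078 ]
[0.5465 0.0582 0.128 ]
[0.6133 0.1965 0.038 ]
[0.6621 0.0536 0.038 ]
[0.4593 0.1073 0.038 ]
knob 51 0.5442832708358765 0.06210821866989136 0.008296015672385693 [0.5441 0.0622]
flange 609 0.5442454814910889 0.06183181703090668 0.031751155853271484 [0.5437 0.0622]
ped 481 0.555857241153717 0.08333858847618103 0.04181136563420296 [0.5629 0.099 ]
pot 802 0.544188380241394 0.06215156614780426 0.03571792319417 [0.5427 0.0633]
1711
tray [0.5498 0.0877] 0.1406245302737615 84
```

Top view: white pot with lid on the pedestal at (332,207). Look-alikes are the red pot (460,256) and the larger lids on the counter at (188,162) and (452,201). The white pot on the pedestal, with the small lid in its mouth, fits the description. I'll confirm it in a crop and refine the centres.

```bash
cat >> h.py <<'E'
from scipy.spatial.transform import Rotation as Ro
from scipy.optimize import least_squares
def cfit(P,r0=None,loss="soft_l1"):
    P=np.asarray(P)[:,:2];f=lambda q:np.hypot(*(P-q[:2]).T)-(q[2] if r0 is None else r0)
    q=least_squares(f,[*P.mean(0),.1],loss=loss,f_scale=.001);return q.x, np.abs(q.fun).mean()
def go(tcp,d,tilt):
    """slide/delta_rot to put TCP at tcp, tool z along heading d (deg), fingers tilted by tilt (deg)"""
    s=robot.sense();R0=Ro.from_rotvec(s["tcp_rot"]);a=np.radians(d)
    z=np.array([np.cos(a),np.sin(a),0]);y=np.array([0,0,-1.]);x=np.cross(y,z)
    R1=Ro.from_matrix(np.c_[x,y,z])*Ro.from_rotvec([np.radians(tilt),0,0])
    print("slide",np.round(R0.inv().apply(np.array(tcp)-s["ee_pos"]),4),"rot",np.round((R0.inv()*R1).as_rotvec(),3),"t",s["time_s"])
def measure(p,c=(.5443,.0621),verbose=True):
    W=cloud(p);x,y,z=W[...,0],W[...,1],W[...,2];D=np.hypot(x-c[0],y-c[1])
    o={}
    k=(D<.05)&(z>.145)&(z<.16);o["knob"]=(W[k][:,:2].mean(0),k.sum())
    k=((D<.06)&(z>.13)&(z<.144)).astype(np.uint8)
    return o,W
E
python3 - <<'E'
from h import *
np.set_printoptions(precision=4,suppress=True)
p=snapshot("top");W=cloud(p);x,y,z=W[...,0],W[...,1],W[...,2]
c0=np.array([.556,.083]);D=np.hypot(x-c0[0],y-c0[1])
# outermost pixels of rim and of pedestal by edge in mask
tr=((D<.25)&(z>.03)&(z<.2)).astype(np.uint8)
cn=max(cv2.findContours(tr,0,1)[0],key=cv2.contourArea)[:,0]
P=np.array([world(p,u,v,.046) for u,v in cn]);print("tray",cfit(P))
pe=((D<.06)&(z>.07)&(z<.083)).astype(np.uint8)
n=cv2.findContours(pe,0,1)[0];cn=max(n,key=cv2.contourArea)[:,0]
P=np.array([world(p,u,v,.078) for u,v in cn]);r=np.hypot(*(P[:,:2]-c0).T);P=P[r>.037];print("ped",len(P),cfit(P),cfit(P,.042))
for l,(a,b,h) in dict(pot=(.1,.16,.102),lid=(.13,.16,.136),knob=(.146,.16,.151)).items():
    m=((D<.07)&(z>a)&(z<b)).astype(np.uint8);cn=max(cv2.findContours(m,0,1)[0],key=cv2.contourArea)[:,0]
    print(l,cfit([world(p,u,v,h) for u,v in cn]))
cv2.imwrite("pics/c1.png",cv2.resize(p["color"][140:270,240:410],None,fx=4,fy=4,interpolation=2))
# side
p=snapshot("side");W=cloud(p);x,y,z=W[...,0],W[...,1],W[...,2];D=np.hypot(x-c0[0],y-c0[1])
tr=((D<.25)&(z>.03)&(z<.049)).astype(np.uint8);k=(D<.06)&(z>.074)&(z<.081);print("side ped",k.sum())
Q=W[(D<.07)&(z>.095)&(z<.11)];print("side pot",len(Q),cfit(Q,.036))
Q=W[(D<.06)&(z>.045)&(z<.074)];print("side pedwall",len(Q),cfit(Q,.042),cfit(Q))
a=np.array([.5443,.0621]);d=c0-a;h=np.degrees(np.arctan2(d[1],d[0]));u=d/np.linalg.norm(d);print(h,u)
go([*(a-u*.16),.30],h,25)
E
```

```text
tray (array([0.5555, 0.0829, 0.1775]), np.float64(0.0005941364844145659))
ped 72 (array([0.5557, 0.0832, 0.0406]), np.float64(0.0006638395909866718)) (array([0.5551, 0.0818, 0.1   ]), np.float64(0.0011701337398177297))
pot (array([0.5443, 0.0621, 0.0348]), np.float64(0.00043369043868415625))
lid (array([0.5439, 0.0623, 0.0305]), np.float64(0.00047225257480708256))
knob (array([0.544 , 0.0623, 0.0074]), np.float64(0.0006707954048266521))
side ped 125
side pot 112 (array([0.5468, 0.0602, 0.1   ]), np.float64(0.0009207697556409356))
side pedwall 270 (array([0.5585, 0.08  , 0.1   ]), np.float64(0.001193657184751936)) (array([0.5585, 0.0802, 0.0422]), np.float64(0.001196190109427213))
60.75952216689278 [0.4885 0.8726]
slide [-0.5336  0.0039 -0.4679] rot [ 0.315  1.744 -0.387] t 0.85
```

View pics/c1.png

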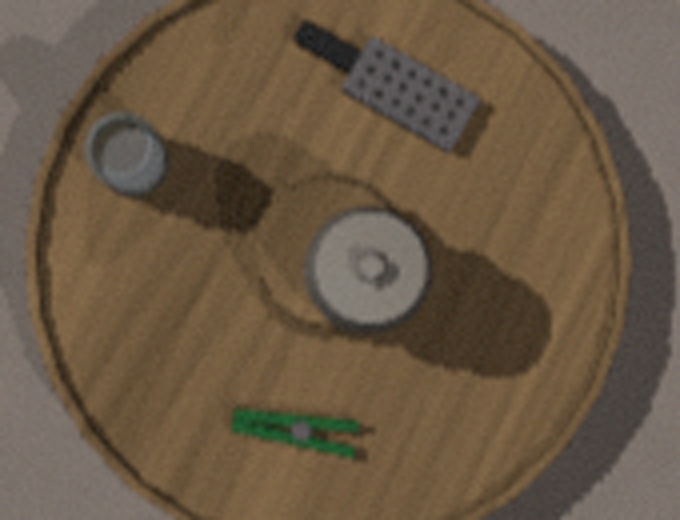

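Crop: the white pot with its small lid (centre about 370,267) overhangs the pedestal, and the jar, grater and peg are clear of the push side. I approach from behind, with the fingers tilted and half open.

```bash
python3 -m handwheel '[{"slide":[-0.267,0.002,-0.234],"delta_rot":[0.158,0.872,-0.194],"claw":0.5},{"slide":[-0.267,0.002,-0.234],"delta_rot":[0.158,0.872,-0.194],"claw":0.5},{"slide":[-0.267,0.002,-0.234],"delta_rot":[0.158,0.872,-0.194],"claw":0.5},{"slide":[-0.267,0.002,-0.234],"delta_rot":[0.158,0.872,-0.194],"claw":0.5},{"slide":[-0.267,0.002,-0.234],"delta_rot":[0.158,0.872,-0.194],"claw":0.5},{"slide":[-0.267,0.002,-0.234],"delta_rot":[0.158,0.872,-0.194],"claw":0.5},{"slide":[-0.534,0.004,-0.468],"delta_rot":[0.315,1.744,-0.387],"claw":0.5},{"slide":[-0.534,0.004,-0.468],"delta_rot":[0.315,1.744,-0.387],"claw":0.5},{"slide":[-0.534,0.004,-0.468],"delta_rot":[0.315,1.744,-0.387],"claw":0.5},{"slide":[-0.534,0.004,-0.468],"delta_rot":[0.315,1.744,-0.387],"claw":0.5},{"slide":[-0.534,0.004,-0.468],"delta_rot":[0.315,1.744,-0.387],"claw":0.5},{"slide":[-0.534,0.004,-0.468],"delta_rot":[0.315,1.744,-0.387],"claw":0.5},{"slide":[-0.534,0.004,-0.468],"delta_rot":[0.315,1.744,-0.387],"claw":0.5},{"slide":[-0.534,0.004,-0.468],"delta_rot":[0.315,1.744,-0.387],"claw":0.5},{"slide":[-0.534,0.004,-0.468],"delta_rot":[0.315,1.744,-0.387],"claw":0.5},{"slide":[-0.534,0.004,-0.468],"delta_rot":[0.315,1.744,-0.387],"claw":0.5}]'
python3 - <<'E'
from h import *
np.set_printoptions(precision=4,suppress=True)
s=robot.sense();R=Ro.from_rotvec(s["tcp_rot"]).as_matrix();print(s["ee_pos"],R,s["qpos"],s["wrist_force"])
w=snapshot("wrist");H=np.array(w["hand_eye"]);print(H)
z=w["z_map"];v,u=np.mgrid[:400,:640]
C=np.stack([(u-w["cx"])/w["fx"]*z,(v-w["cy"])/w["fy"]*z,z],-1)
T=C@H[:3,:3].T+H[:3,3];k=(z>0)&(T[...,1]<.085)&(T[...,1]>.03)&(abs(T[...,0])<.07)&(abs(T[...,2])<.05)
Q=T[k];print(len(Q))
for a in(-1,1):
    q=Q[Q[:,0]*a>0]; 
    if len(q): print(a,q.min(0),q.max(0))
cv2.imwrite("pics/w1.png",w["color"])
p=snapshot("side");cv2.imwrite("pics/s1.png",p["color"])
E
```

```text
time_s: 2.85
ee_pos: [0.466, -0.077, 0.3002]
tcp_rot: [-1.109, 0.288, -0.453]
wrist_force: [-0.1, 0.6, 0.3]
finger_gap: 0.497
[ 0.466  -0.077   0.3002] [[ 0.8732  0.2067  0.4413]
 [-0.4873  0.3691  0.7914]
 [ 0.0007 -0.9061  0.423 ]] [-0.5427 -0.2845  1.9385  0.4374  1.509  -0.066 ] [-0.1114  0.643   0.3498]
[[ 1.      0.0003 -0.     -0.0001]
 [ 0.0001 -0.318   0.9481 -0.07  ]
 [ 0.0002 -0.9481 -0.318   0.0815]
 [ 0.      0.      0.      1.    ]]
3495
-1 [-0.0378  0.03   -0.012 ] [-0.021   0.0712  0.012 ]
1 [ 0.0211  0.0301 -0.0121] [0.0377 0.0708 0.012 ]
```

View pics/w1.png

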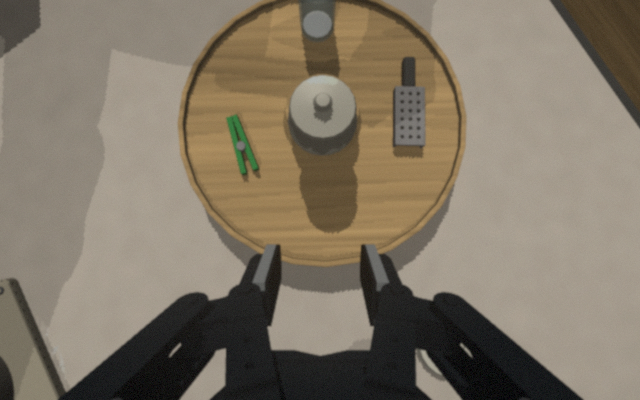

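Wrist view: the pot (322,110) is ahead of the half-open fingers (tips at 270,250 and 372,250), with the grater on the right and the peg on the left, both clear. I'll measure again from here and then approach low.

```bash
cat >> h.py <<'E'
def wristcam():
    s=robot.sense();w=snapshot("wrist");H=np.array(w["hand_eye"])
    A=Ro.from_rotvec(s["tcp_rot"]).as_matrix();M=A@H[:3,:3];c=A@H[:3,3]+s["ee_pos"]
    w["R"]=M.T;w["t"]=-M.T@c;return w
def rep(p,c0=(.556,.082),n=""):
    W=cloud(p);x,y,z=W[...,0],W[...,1],W[...,2];D=np.hypot(x-c0[0],y-c0[1]);o={}
    def outl(l,a,b,h,rm,keep=None):
        m=((D<rm)&(z>a)&(z<b)).astype(np.uint8)
        cs=cv2.findContours(m,0,1)[0]
        if not cs: return
        P=np.array([world(p,u,v,h) for u,v in np.concatenate(cs)[:,0]])
        if keep: P=P[abs(np.hypot(*(P[:,:2]-np.array(c0)).T)-keep)<.005]
        if len(P)>8: q,e=cfit(P);o[l]=q[:2];print(n,l,np.round(q,4),"res",round(e,4),len(P))
    outl("tray",.03,.2,.046,.19,.178);outl("ped",.07,.083,.078,.05,.041)
    outl("lid",.13,.144,.136,.06)
    k=(D<.06)&(z>.145)&(z<.16);print(n,"knob",np.round(W[k].mean(0),4),k.sum())
E
python3 - <<'E'
from h import *
np.set_printoptions(precision=4,suppress=True)
rep(wristcam(),(.557,.081),"wrist")
rep(snapshot("top"),(.5556,.083),"top")
a=np.array([.545,.0615]);h=60.5;u=np.array([np.cos(np.radians(h)),np.sin(np.radians(h))])
go([*(a-u*.1),.1535],h,25)
E
```

```text
wrist tray [0.5567 0.0809 0.1778] res 0.0005 683
wrist ped [0.557  0.0813 0.0404] res 0.0007 243
wrist lid [0.5449 0.0599 0.0311] res 0.0003 187
wrist knob [0.5443 0.0592 0.1504] 294
top tray [0.5555 0.0829 0.1775] res 0.0006 425
top ped [0.5557 0.0832 0.0406] res 0.0007 72
top lid [0.544  0.0623 0.0304] res 0.0005 80
top knob [0.5439 0.0619 0.1492] 46
slide [ 0.0004  0.1582 -0.0078] rot [-0.     0.005 -0.002] t 3.05
```

```bash
python3 -m handwheel '[{"slide":[0,0.05,-0.003],"delta_rot":[0,0.005,-0.002],"claw":0.5},{"slide":[0,0.1,-0.006],"delta_rot":[0,0.005,-0.002],"claw":0.5},{"slide":[0,0.13,-0.008],"delta_rot":[0,0.005,-0.002],"claw":0.5},{"slide":[0,0.15,-0.01],"delta_rot":[0,0.005,-0.002],"claw":0.5},{"slide":[0,0.157,-0.01],"delta_rot":[0,0.005,-0.002],"claw":0.5},{"slide":[0,0.157,-0.01],"delta_rot":[0,0.005,-0.002],"claw":0.5}]'
python3 - <<'E'
from h import *
rep(wristcam(),(.557,.081),"wrist")
p=snapshot("side");cv2.imwrite("pics/s2.png",cv2.resize(p["color"][130:300,200:420],None,fx=3.5,fy=3.5,interpolation=2))
c=np.array([.5568,.0811]);h=60.5;u=np.array([np.cos(np.radians(h)),np.sin(np.radians(h))])
s=robot.sense();r=c-s["ee_pos"][:2];print("along",r@u,"lat",r@[-u[1],u[0]],s["ee_pos"],s["wrist_force"])
go([*(c-u*.095),.1535],h,25)
E
```

```text
time_s: 3.8
ee_pos: [0.4942, -0.0273, 0.1537]
tcp_rot: [-1.108, 0.292, -0.458]
wrist_force: [-0.1, 0.0, 0.3]
finger_gap: 0.498
wrist tray [0.5566 0.081  0.1777] res 0.0005 722
wrist lid [0.5451 0.0606 0.0313] res 0.0003 420
wrist knob [0.5441 0.0591 0.1504] 1639
along 0.12543443701476367 lat -0.0003685785138529641 [ 0.49471233 -0.02789108  0.1546871 ] [-0.06240555  0.25787757 -0.10319818]
slide [0.0004 0.014  0.0271] rot [-0.001  0.     0.002] t 3.9
```

View pics/s2.png

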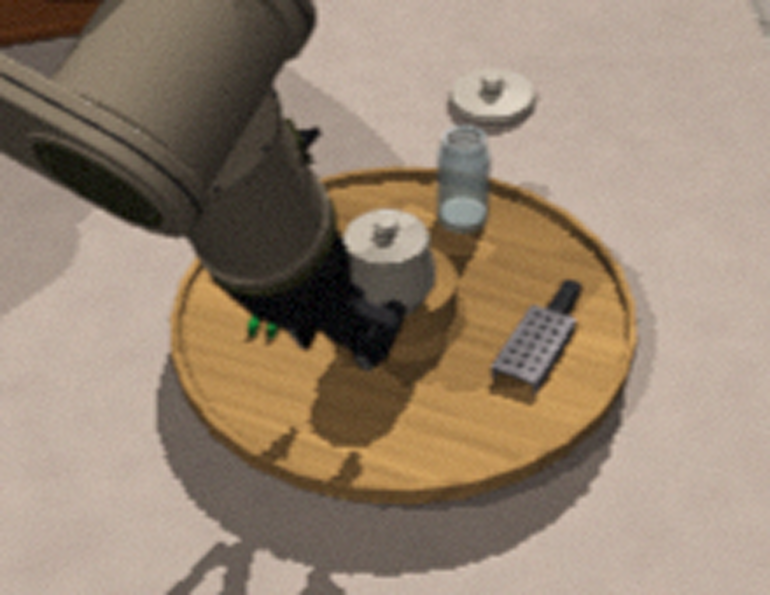

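```bash
python3 -m handwheel '[{"slide":[0,0.0042,0.0091],"delta_rot":[0,0,0],"claw":0.5},{"slide":[0,0.0076,0.0163],"delta_rot":[0,0,0],"claw":0.5},{"slide":[0,0.0102,0.0217],"delta_rot":[0,0,0],"claw":0.5},{"slide":[0,0.0118,0.0254],"delta_rot":[0,0,0],"claw":0.5},{"slide":[0,0.0127,0.0272],"delta_rot":[0,0,0],"claw":0.5},{"slide":[0,0.0135,0.029],"delta_rot":[0,0,0],"claw":0.5},{"slide":[0,0.0144,0.0308],"delta_rot":[0,0,0],"claw":0.5},{"slide":[0,0.0152,0.0326],"delta_rot":[0,0,0],"claw":0.5},{"slide":[0,0.0161,0.0344],"delta_rot":[0,0,0],"claw":0.5},{"slide":[0,0.0169,0.0362],"delta_rot":[0,0,0],"claw":0.5},{"slide":[0,0.0178,0.0381],"delta_rot":[0,0,0],"claw":0.5}]'
cat >> h.py <<'E'
def stat():
    rep(wristcam(),(.557,.081),"wrist");rep(snapshot("top"),(.5556,.083),"top")
    c=np.array([.5568,.0811]);h=60.5;u=np.array([np.cos(np.radians(h)),np.sin(np.radians(h))])
    s=robot.sense();r=c-s["ee_pos"][:2];print("along",r@u,"lat",r@[-u[1],u[0]],s["ee_pos"],np.round(s["wrist_force"],2))
E
python3 -c "
from h import *
stat()"
```

```text
time_s: 5.28
ee_pos: [0.5154, 0.0087, 0.1546]
tcp_rot: [-1.108, 0.291, -0.459]
wrist_force: [-0.4, -2.4, 0.6]
finger_gap: 0.499
wrist tray [0.5568 0.0812 0.1778] res 0.0006 796
wrist ped [490.7448 679.5912 837.8273] res 0.0029 191
wrist lid [0.5474 0.0662 0.0309] res 0.0001 435
wrist knob [0.547  0.0656 0.1505] 1768
top tray [0.5555 0.083  0.1775] res 0.0006 385
top ped [0.5557 0.0834 0.0404] res 0.0008 75
top lid [0.5463 0.0676 0.0303] res 0.0005 81
top knob [0.5465 0.0683 0.1486] 51
along 0.08318220738435146 lat -0.0004126287484010716 [0.51547999 0.00890508 0.1546792 ] [-1.09 -1.92 -0.07]
```

The pot slides cleanly at about 2 N and is now about 18 mm off centre. I push a further 14 mm.

```bash
python3 -m handwheel '[{"slide":[0,0.0008,0.0018],"delta_rot":[0,0,0],"claw":0.5},{"slide":[0,0.0017,0.0036],"delta_rot":[0,0,0],"claw":0.5},{"slide":[0,0.0025,0.0054],"delta_rot":[0,0,0],"claw":0.5},{"slide":[0,0.0034,0.0072],"delta_rot":[0,0,0],"claw":0.5},{"slide":[0,0.0042,0.0091],"delta_rot":[0,0,0],"claw":0.5},{"slide":[0,0.0051,0.0109],"delta_rot":[0,0,0],"claw":0.5},{"slide":[0,0.0059,0.0127],"delta_rot":[0,0,0],"claw":0.5},{"slide":[0,0.0059,0.0127],"delta_rot":[0,0,0],"claw":0.5}]'
python3 -c "
from h import *
stat()"
```

```text
time_s: 6.38
ee_pos: [0.5224, 0.0213, 0.1547]
tcp_rot: [-1.108, 0.29, -0.459]
wrist_force: [-0.2, -0.9, -0.5]
finger_gap: 0.503
wrist tray [0.5568 0.0813 0.1778] res 0.0006 832
wrist ped [0.5567 0.0823 0.0421] res 0.0001 35
wrist lid [0.5492 0.0684 0.0391] res 0.0078 655
wrist knob [0.5455 0.0615 0.1519] 2890
top tray [0.5555 0.0829 0.1775] res 0.0006 386
top ped [0.5557 0.083  0.0402] res 0.001 143
top lid [0.5527 0.0794 0.031 ] res 0.0058 106
top knob [0.548  0.0717 0.1504] 63
along 0.0690248249790689 lat -0.00047420774510337964 [0.52239782 0.02125736 0.15472403] [-1.22 -1.93 -0.24]
```

The gripper now contaminates the lid measurement. I push the last 3 mm, then back off to measure cleanly.

```bash
python3 -m handwheel '[{"slide":[0,0.0006,0.0014],"delta_rot":[0,0,0],"claw":0.5},{"slide":[0,0.0013,0.0027],"delta_rot":[0,0,0],"claw":0.5},{"slide":[0,0.0013,0.0027],"delta_rot":[0,0,0],"claw":0.5},{"slide":[0,0,0],"delta_rot":[0,0,0],"claw":0.5},{"slide":[0,-0.0085,-0.0181],"delta_rot":[0,0,0],"claw":0.5},{"slide":[0,-0.0211,-0.0453],"delta_rot":[0,0,0],"claw":0.5},{"slide":[0,-0.0211,-0.0453],"delta_rot":[0,0,0],"claw":0.5}]'
python3 -c "
from h import *
stat()"
```

```text
time_s: 7.35
ee_pos: [0.4975, -0.0235, 0.1547]
tcp_rot: [-1.107, 0.291, -0.461]
wrist_force: [-0.7, -0.3, -0.4]
finger_gap: 0.502
wrist tray [0.5566 0.0809 0.1777] res 0.0005 736
wrist ped [0.5559 0.0794 0.0404] res 0.0007 254
wrist lid [0.5548 0.0796 0.0305] res 0.0012 423
wrist knob [0.5548 0.0795 0.1504] 1590
top tray [0.5555 0.0829 0.1775] res 0.0006 394
top ped [0.5556 0.083  0.0407] res 0.0006 101
top lid [0.5547 0.0828 0.0303] res 0.0006 83
top knob [0.5552 0.0834 0.1484] 51
along 0.1189704379619019 lat -0.00021694241941841783 [ 0.49802734 -0.02233977  0.15485686] [-0.45 -0.21  0.44]
```

The pot is within about 2 mm of centre in both cameras. I retreat and check.

```bash
python3 -m handwheel '[{"slide":[0,-0.03,-0.02],"delta_rot":[0,0,0],"claw":0.5},{"slide":[0,-0.08,-0.04],"delta_rot":[0,0,0],"claw":0.5},{"slide":[0,-0.14,-0.05],"delta_rot":[0,0,0],"claw":0.5},{"slide":[0,-0.16,-0.05],"delta_rot":[0,0,0],"claw":0.5},{"slide":[0,-0.16,-0.05],"delta_rot":[0,0,0],"claw":0.5},{"slide":[0,-0.16,-0.05],"delta_rot":[0,0,0],"claw":0.5}]'
python3 - <<'E'
from h import *
stat()
p=snapshot("side");W=cloud(p);x,y,z=W[...,0],W[...,1],W[...,2];D=np.hypot(x-.5585,y-.08)
Q=W[(D<.07)&(z>.095)&(z<.11)];print("side pot",len(Q),cfit(Q,.036)[0][:2])
Q=W[(D<.06)&(z>.045)&(z<.074)];print("side ped",len(Q),cfit(Q,.042)[0][:2])
cv2.imwrite("pics/s3.png",cv2.resize(p["color"][130:300,200:420],None,fx=3.5,fy=3.5,interpolation=2))
t=snapshot("top")
for k,o in dict(spice_jar=(273.9,180.4),grater=(333.5,159.5),peg=(312,244.8)).items():
    d=pinpoint(t,k);print(k,o,[np.round(e["location"],1) for e in d[:1]])
E
```

```text
time_s: 8.2
ee_pos: [0.442, -0.1197, 0.2773]
tcp_rot: [-1.106, 0.291, -0.459]
wrist_force: [-0.3, 0.9, -0.3]
finger_gap: 0.498
wrist tray [0.5565 0.0805 0.1778] res 0.0004 588
wrist ped [0.555  0.0778 0.0408] res 0.0007 161
wrist lid [0.5525 0.0753 0.028 ] res 0.0044 239
wrist knob [0.5545 0.0788 0.1501] 323
top tray [0.5555 0.0829 0.1775] res 0.0006 426
top ped [0.5556 0.083  0.0407] res 0.0005 100
top lid [0.5547 0.0827 0.0304] res 0.0006 83
top knob [0.5548 0.0833 0.1487] 48
along 0.23124179779083417 lat -0.0014119077583730614 [ 0.44170223 -0.11946736  0.27687093] [ 1.16  0.15 -0.17]
side pot 104 [0.55764825 0.08114613]
side ped 288 [0.55853544 0.080033  ]
spice_jar (273.9, 180.4) [array([273.5, 179. ])]
grater (333.5, 159.5) [array([335.3, 158.7])]
peg (312, 244.8) [array([310.4, 247.8])]
```

View pics/s3.png

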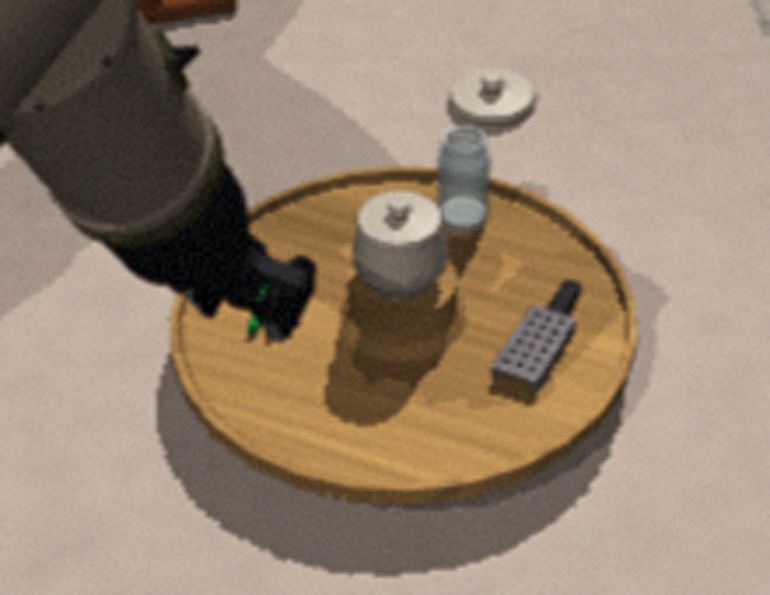

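Side crop: the pot stands upright at the pedestal's centre (400,245) with its lid seated. The jar, grater and peg have not moved, and the hand is clear. I hand in the job.

```bash
python3 -c "
from cell import robot
print(robot.finish_job())"
```

```text
the job is handed in; nothing more can be done
None
```

I pushed the white honey pot about 24 mm to the middle of the pedestal with the two half-open fingertips, low on its side and in three short pushes. Wrist-force readings between the pushes were about 2 N. I then backed the hand off and handed the job in at about 8 s of robot time.

**Position:** the last top view put the lid and knob within about 1 mm of the pedestal's centre. The side view put the pot about 1.4 mm off, inside the 6 mm limit.

**Other checks:** in the side picture the pot was upright, its lid was seated and the hand was clear. The jar, grater and peg showed detector shifts of up to about 3 pixels (roughly 8 mm), and I saw no movement in the picture. I did not measure the tray's angle directly.

**Disagreements:**
- The cameras differ by 2–3 mm in absolute position, so I relied on the pot-to-pedestal offset within each view.
- The last wrist-camera fit was poor: it put the lid about 6 mm from the tray's centre, with a large residual and too small a radius. The wrist-camera knob position, about 2.6 mm off, agreed better with the other views. I set the lid fit aside in favour of the top and side views.

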